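Put spacer boards right in the stepped thickness rack

ROBOT

A 7-joint arm with a two-finger parallel gripper is mounted at the origin on a cart in front of the work surface, level with it; the furniture and walls round the work are solid. World frame = base frame: x ahead of the robot, y to its left, z up, the work surface at z = 0. Lengths are in m, angles in degrees, forces in N, time in s.
With the tool pointing down it reaches from about 0.35 to 0.9 m from the base axis. Payload 8.1 kg.
Tool frame: the origin (TCP) lies midway between the tips of the shut fingers; the grasp point (between the pads) lies 19 mm behind it; z points along the fingers, y is the line along which they close (so a half turn about z gives the same grasp; the last joint's range is limited). The gripper opens to 92 mm and grips with 3 to 60 N. Pads are 19 mm wide; open, the fingers measure 130 mm over their backs; the gripper's body (75 mm by 190 mm) begins 47 mm behind the grasp point.
Start: joints at [-72.628, 24.895, 1.432, 90.138, -0.665, 64.973, -4.303], TCP at [0.247, 0.574, 0.227] pointing down, gripper open.
Joint ranges: [-149.89, 149.89], [-25.12, 119.58], [-72.63, 75.52], [4.76, 147.25], [-75.54, 255.54], [6.69, 114.76], [-157.13, 157.13]. Speed limits (degrees/s): [127.2, 127.2, 172.46, 172.46, 180, 180, 180].

INTERFACE

Orientations are given as a 3x3 rotation matrix whose columns are the frame's x, y, z axes.
In Python, from rig import r, viewer gives the robot as it stands.
- The arm moves only by the shell command python3 -m handwheel 'ROWS'. ROWS is JSON, a list of rows, each an object with "linear": the shift along the tool's x, y, z normalised to -1 to 1, where 1 is 0.04 m, a list of three; "delta_rot": the turn, a rotation vector about the tool's x, y, z normalised to -1 to 1, where 1 is 0.15 rad, a list of three; "grip": the opening, from 0 (shut) to 1 (fully open). A call has 1 to 12 rows; each row shifts and turns the commanded pose from where the row before left it, along the tool's axes as they then stand; what a row does not reach is not made up. A row lasts 1/8 s, in which the tool goes at most 62.5 mm and 10.7 degrees, less where a joint would pass 70% of its speed; a pose out of reach is approached as far as the arm can. A call with a number of a shift or a turn outside -1 to 1 is refused whole. A call with a gripper value outside its range is refused whole. The fingers move at their own pace and stop on an object; the grip force is fixed at half the most. Time passes only in rows, so rows that do not move let the fingers close. It gives the time, the measured TCP pose, the force, the opening and the grip force at its end, in the units of the state.
- r.get_obs(): the state, without advancing time (a new reading comes with each control period).
- viewer.get_image(name): name is "scene" or "top" or "wrist"; returns the picture (400x640x3 uint8, blue, green, red); there is no depth.
- viewer.camera_info(name): a dict with "mtx" (3x3 intrinsics, pixels), "R" (3x3) and "t" (3): a world point X has camera coordinates R X + t; the wrist camera has in their place "T_tool_cam" (4x4, takes a point from camera to tool coordinates, whose origin is the TCP and whose axes are the flange's). Camera axes: x right, y down, z forward; pixel columns grow to the right and rows downward; lengths in m; the calibration is good to about 2 mm. A picture is of the moment at which its call begins: read the wrist's pose just before it. camera_info takes no time and is no camera call.
- r.finish_job(): hands the job in; it is judged then, once.
The state is a dict: "clock": time; "joint_pos": joint angles; "qd": joint speeds; "joint_efforts": joint torques, N m; "tool_pos": TCP position; "ee_rot": TCP orientation; "ft_force": force on the tool from outside, world axes, zero at the start; "moment": the same for the moment, N m; "gripper_width": opening from 0.0 (shut) to 1.0 (fully open); "finger_force": force on a finger pad.
Only numpy, scipy, OpenCV 4.12 (cv2) and the standard library are available. Lean on these libraries where they do the work, as an engineer would, in place of code of your own. Each camera call takes 0.05 s, during which the arm holds its last target. There are 200 camera calls.

TASK

Each spacer board belongs on edge in the rack slot made for its thickness, resting level on the shoulders halfway down: the blue thin board in the narrow slot, the red one in the middle, the yellow thick one in the wide slot. The blue and the red one were put one slot too wide and have sunk past the shoulders; the yellow one is still on the bench. Let go of all the boards and leave the other things on the bench where they are.

Things in the scene. Friction and masses are not known exactly. Their poses are not given: they have to be found in the camera images.
- gauge_rack: wooden rack fixed to the bench, 156 mm along its x, 200 mm along y (-94 to +106), 45 mm high. Three slots, open at the top, closed at both ends, run along x, 132 mm long, at y = -70 (narrow), 0 (middle), +70 mm (wide). Each narrows in one step at shoulders 20 mm above the bench; its floor is 6 mm above the bench. Mouths have 4 mm 45-degree lead-ins. Origin: underside, below the middle slot; z up
- slot_narrow (a point): narrow slot: 13 mm wide above its shoulders, 5 mm below them. The point is the slot's centre at the shoulders' height, 20 mm above the bench, where the centre of the right board's underside ends up; x along the slot, y across it, z up (as the rack)
- slot_middle (a point): the same point of the middle slot: 22 mm wide above its shoulders, 13 mm below them
- slot_wide (a point): the same point of the wide slot: 31 mm wide above its shoulders, 22 mm below them
- thin_board: blue spacer board, 120 mm long (x), 10 mm thick (y), 80 mm high (z, up), two brass bushes in its faces; the same either way round. Origin: centre of its underside. Starts on its long edge in the middle slot, sunk past the shoulders to the floor, so 41 mm of it stands out of the rack; loose, may lean some degrees. About 0.12 kg.
- medium_board: red spacer board, 120 mm long (x), 19 mm thick (y), 80 mm high (z, up), two brass bushes in its faces; the same either way round. Origin: centre of its underside. Starts on its long edge in the wide slot, sunk past the shoulders to the floor, so 41 mm of it stands out of the rack; loose, may lean some degrees. About 0.14 kg.
- thick_board: yellow spacer board, 120 mm long (x), 28 mm thick (y), 80 mm high (z, up), two brass bushes in its faces; the same either way round. Origin: centre of its underside. Starts on its long edge on the bench, on the robot's right; about 0.17 kg.
- mitre_saw: green mitre saw fixed to the bench between the rack and the thick board. Origin on the bench, at its turntable's centre, always in the same place; x away from the robot. Its raised grip overhangs: from x = -320 mm back, y -50 to 0 mm, 210 to 400 mm above the bench, too low to pass over or under, so pass in front of it. A knob 80 mm high ends at x = -390 mm
- wood_glue: bystander: cream glue bottle with a green label and a red pointed cap, 58 mm across, 177 mm tall. Origin: centre of its underside.
- spray_can: bystander: rust-brown spray can with a white cap, 53 mm across, 184 mm tall. Origin: centre of its underside.
- carpenter_pencil: bystander: red flat pencil, 14x172x9 mm, lying between the thick board and the sanding block. Origin: centre of its underside.
- screw_tin: bystander: round olive tin of brass screws, 86 mm across, 28 mm tall. Origin: centre of its underside.
- mug: bystander: cream enamel mug with a blue rim, 84 mm tall, handle included 87x114 mm. Origin: centre of its underside.
- sanding_block: bystander: brown cork sanding block, 113x64x31 mm, lying flat near the thick board. Origin: centre of its underside.
- tape_measure: bystander: black and yellow tape measure, 35x93x61 mm. Origin: centre of its underside.

How it is judged:
By the outcome, as a careful person would: the job done as asked, in the order asked, and still so for the second after the job is handed in, with the robot touching nothing.
It also fails if it takes over 70 s, if anything falls off the work surface, if the arm or the gripper's body presses on something with over 40 N, if the wrist force passes 120 N, or if a joint passes its speed limit or range.

## Working session

There is one attempt and no reset: what is moved stays moved. The work goes in short steps, Python scripts to look and compute and a shell command to move; the robot and the scene stay as the last step left them, time stands still between calls to the robot, and variables do not carry over. Pictures are saved under pics/ and viewed, at most 10 in all, crops included, and the job is handed in when it is done.

```bash
ls; mkdir -p pics; python3 - <<'E'
from rig import r, viewer
import cv2, numpy as np
o=r.get_obs(); print({k:np.round(v,3).tolist() for k,v in o.items()})
for n in ("scene","top","wrist"):
    cv2.imwrite(f"pics/{n}0.png",viewer.get_image(n))
    c=viewer.camera_info(n); print(n,{k:np.round(v,4).tolist() for k,v in c.items()})
E
```

```text
pics
{'clock': 0.0, 'joint_pos': [-72.628, 24.936, 1.431, 90.19, -0.666, 64.974, -4.303], 'qd': [0.001, 0.067, -0.019, 0.01, -0.04, 0.024, 0.026], 'joint_efforts': [-0.0, -66.786, 0.985, -31.446, -0.06, 0.043, 0.0], 'tool_pos': [0.247, 0.574, 0.226], 'ee_rot': [[-0.919, 0.395, -0.001], [0.395, 0.919, -0.002], [-0.0, -0.002, -1.0]], 'ft_force': [0.62, 0.865, 0.615], 'moment': [0.06, -0.001, -0.005], 'finger_force': 0.0, 'gripper_width': 1.001}
scene {'mtx': [[433.5663, 0.0, 318.0091], [0.0, 433.5663, 198.2775], [0.0, 0.0, 1.0]], 'R': [[0.724, -0.6895, 0.0183], [-0.3378, -0.3777, -0.8621], [0.6014, 0.618, -0.5064]], 't': [-0.3576, 0.2756, 1.0852]}
top {'mtx': [[427.8508, 0.0, 321.005], [0.0, 427.8508, 190.2599], [0.0, 0.0, 1.0]], 'R': [[-0.0315, -0.9995, -0.0005], [-0.979, 0.0309, -0.2014], [0.2013, -0.0059, -0.9795]], 't': [0.1359, 0.5761, 1.3823]}
wrist {'mtx': [[325.4322, 0.0, 320.2738], [0.0, 325.4322, 195.276], [0.0, 0.0, 1.0]], 'T_tool_cam': [[-0.0006, -0.9698, -0.2439, 0.0646], [1.0, -0.0005, -0.0004, -0.0], [0.0003, -0.2439, 0.9698, -0.1575], [0.0, 0.0, 0.0, 1.0]]}
```

View pics/top0.png

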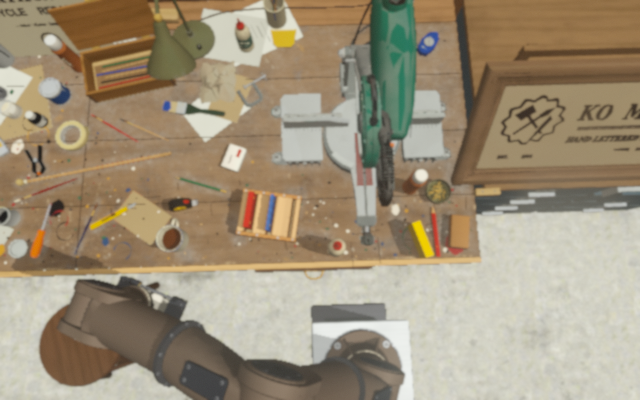

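View pics/scene0.png

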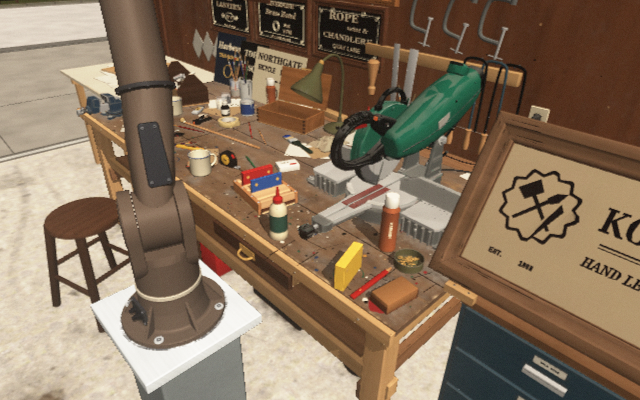

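View pics/wrist0.png

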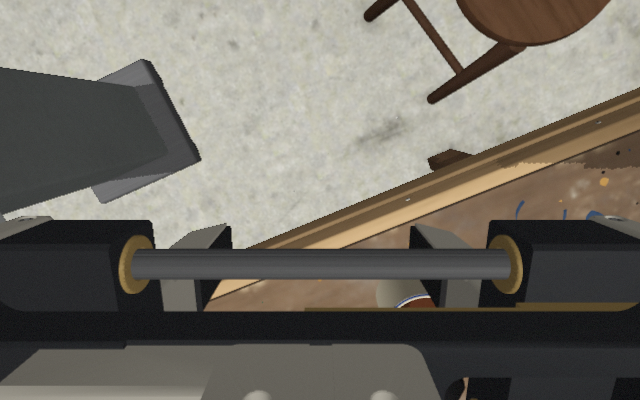

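The top view shows the rack at about (268,215), with red at (250,202) and blue at (271,212). Yellow is at (422,240) beside the pencil (435,232), the saw knob ends at (367,238), and the glue is at (338,247). The scene view agrees, and the wrist view shows only the floor and the bench edge.

```bash
cat > h.py <<'E'
from rig import r, viewer
import cv2, numpy as np
np.set_printoptions(precision=4,suppress=True)
def cam(n,o=None):
    c=viewer.camera_info(n); K=np.array(c["mtx"])
    if n!="wrist": return K,np.array(c["R"]),np.array(c["t"])
    o=o or r.get_obs(); T=np.eye(4);T[:3,:3]=o["ee_rot"];T[:3,3]=o["tool_pos"]
    W=np.linalg.inv(T@np.array(c["T_tool_cam"])); return K,W[:3,:3],W[:3,3]
def ray(C,uv):
    K,R,t=C; d=R.T@np.linalg.solve(K,[uv[0],uv[1],1.]); return -R.T@t,d/np.linalg.norm(d)
def plane(C,uv,z):
    p,d=ray(C,uv); return p+d*(z-p[2])/d[2]
def proj(C,X):
    K,R,t=C; x=K@(R@np.asarray(X,float)+t); return x[:2]/x[2]
def tri(C1,a,C2,b):
    p,d=ray(C1,a);q,e=ray(C2,b); s=np.linalg.lstsq(np.c_[d,-e],q-p,rcond=None)[0]
    A=p+s[0]*d;B=q+s[1]*e; return (A+B)/2,np.linalg.norm(A-B)
HUE=dict(blue=(100,130,120,60),red=(173,4,140,70),yellow=(24,34,140,120),wood=(10,24,50,130))
def mask(im,c,box=None):
    h=cv2.cvtColor(im,cv2.COLOR_BGR2HSV);a,b,s,v=HUE[c];H=h[...,0]
    m=((H>=a)&(H<=b) if a<b else (H>=a)|(H<=b))&(h[...,1]>=s)&(h[...,2]>=v)
    m=m.astype(np.uint8)*255
    if box: z=np.zeros_like(m);x0,y0,x1,y1=box;z[y0:y1,x0:x1]=m[y0:y1,x0:x1];m=z
    return m
def big(m):
    cs,_=cv2.findContours(m,cv2.RETR_EXTERNAL,cv2.CHAIN_APPROX_NONE); return max(cs,key=cv2.contourArea)
E
python3 - <<'E'
from h import *
t=cv2.imread("pics/top0.png");s=cv2.imread("pics/scene0.png");C=cam("top");S=cam("scene")
for c,b,sb,z in (("red",(230,180,262,245),(235,150,300,200),.086),("blue",(255,185,285,245),(240,160,290,200),.086),("yellow",(400,210,445,265),(325,230,370,300),.08)):
    k=big(mask(t,c,b));R=cv2.minAreaRect(k);bp=cv2.boxPoints(R)
    print(c,cv2.contourArea(k),R); print(np.array([plane(C,p,z) for p in bp])[:,:2].tolist(), plane(C,R[0],z))
    k=big(mask(s,c,sb));print(" scene",cv2.contourArea(k),cv2.boundingRect(k))
for n,p,z in (("knob",(367,243),.06),("glue cap",(338,247),.17),("pencil",(435,232),.009),("block",(459,232),.03),("spraycap",(420,175),.18),("edge",(300,268),0),("mug",(172,236),.08),("tape",(180,203),.06)): print(n,plane(C,p,z))
o1=cv2.resize(t[180:270,220:480],None,fx=3,fy=3,interpolation=cv2.INTER_CUBIC)
o2=cv2.resize(s[140:310,225:425],None,fx=3,fy=3,interpolation=cv2.INTER_CUBIC)[:, :600]
o2=cv2.resize(s[150:300,225:375],None,fx=2,fy=2,interpolation=cv2.INTER_CUBIC)
o=np.zeros((270+300,780,3),np.uint8);o[:270,:780]=o1;o[270:,:300]=o2;cv2.imwrite("pics/crop1.png",o)
E
```

```text
red 158.5 ((249.33786010742188, 209.97296142578125), (6.575959205627441, 34.3593864440918), 9.462322235107422)
[[0.4628198204586024, 0.37388113986723337], [0.574518432901683, 0.35582252378970197], [0.5702047857920534, 0.3344327407596893], [0.45863303863805205, 0.35282420706040485]] [0.5161 0.3543 0.086 ]
 scene 276.0 (241, 164, 32, 21)
blue 21.5 ((270.33782958984375, 209.9729766845703), (1.972787857055664, 26.468236923217773), 9.462321281433105)
[[0.4718381510039511, 0.29619090715504015], [0.5578179563059751, 0.28133693886137473], [0.5565287537031247, 0.27494275203986984], [0.4705782543915133, 0.28987336832207866]] [0.5139 0.2856 0.086 ]
 scene 296.5 (251, 172, 30, 20)
yellow 302.0 ((422.39349365234375, 238.5443878173828), (37.76923751831055, 9.538461685180664), 67.38013458251953)
[[0.4575653685810538, -0.17155843587557737], [0.46869594527469033, -0.20122979724179677], [0.3544887988689074, -0.23914953420783078], [0.34373292349045836, -0.2098957912315864]] [ 0.4056 -0.2056  0.08  ]
 scene 217.0 (337, 242, 25, 26)
knob [ 0.3985 -0.0276  0.06  ]
glue cap [0.3808 0.0726 0.17  ]
pencil [ 0.4325 -0.2674  0.009 ]
block [ 0.4279 -0.3425  0.03  ]
spraycap [ 0.5938 -0.1899  0.18  ]
edge [0.3262 0.1968 0.    ]
mug [0.4395 0.6061 0.08  ]
tape [0.5513 0.5905 0.06  ]
```

View pics/crop1.png

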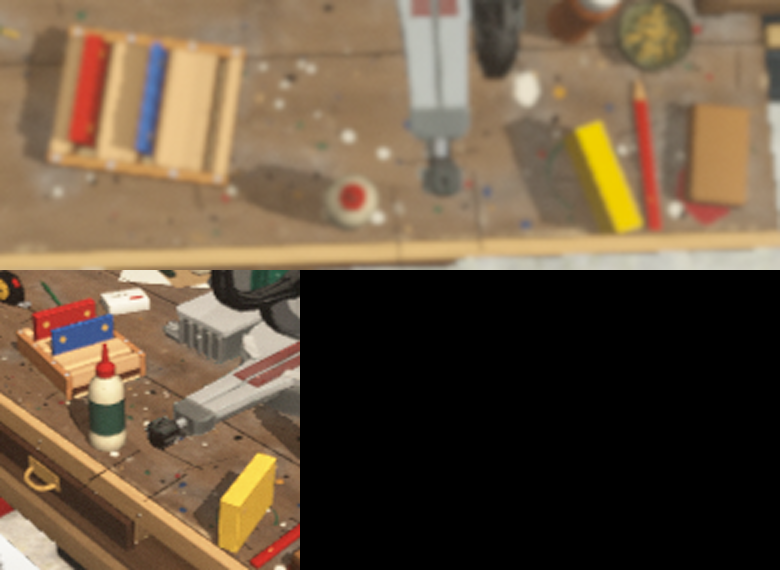

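The crop shows the rack turned about -9° from world x. Red is in the left (wide) slot, blue in the middle slot, and the narrow slot is on the right and empty. Yellow stands at about +18.6° with the pencil some 45 mm to its right. Next I'll move above the rack to look closely.

```bash
python3 -m handwheel '[{"linear":[0,0,-0.5],"delta_rot":[0,0,-0.82],"grip":1},{"linear":[0,0,-0.5],"delta_rot":[0,0,-0.82],"grip":1},{"linear":[-0.9,-0.59,0],"delta_rot":[0,0,0],"grip":1},{"linear":[-0.9,-0.59,0],"delta_rot":[0,0,0],"grip":1},{"linear":[-0.9,-0.59,0],"delta_rot":[0,0,0],"grip":1},{"linear":[-0.9,-0.59,0],"delta_rot":[0,0,0],"grip":1},{"linear":[-0.9,-0.59,0],"delta_rot":[0,0,0],"grip":1},{"linear":[-0.9,-0.59,0],"delta_rot":[0,0,0],"grip":1},{"linear":[-0.9,-0.59,0],"delta_rot":[0,0,0],"grip":1},{"linear":[-0.9,-0.59,0],"delta_rot":[0,0,0],"grip":1},{"linear":[-0.9,-0.59,0],"delta_rot":[0,0,0],"grip":1},{"linear":[-0.9,-0.59,0],"delta_rot":[0,0,0],"grip":1}]'
python3 - <<'E'
from h import *
o=r.get_obs();print(o["tool_pos"],o["ee_rot"],o["qd"]);np.save("pics/o1.npy",o,allow_pickle=True);cv2.imwrite("pics/w1.png",viewer.get_image("wrist"))
E
```

```text
clock: 1.65
tool_pos: [0.5654, 0.2829, 0.2665]
ee_rot: [[-0.987, 0.159, -0.0], [0.159, 0.987, -0.0], [0.0, -0.0, -1.0]]
ft_force: [0.7, 0.0, -1.4]
gripper_width: 1.001
finger_force: 0.0
[0.5654 0.2829 0.2665] [[-0.9873  0.1591 -0.0004]
 [ 0.1591  0.9873 -0.0001]
 [ 0.0004 -0.0002 -1.    ]] [ 27.1354  11.1516   5.9874 -16.8608  -3.6779   5.9696  33.1958]
```

View pics/w1.png

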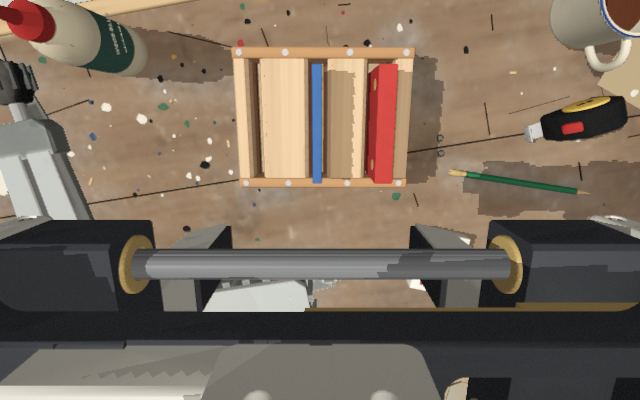

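The wrist view shows the rack's top from (234,48) to (413,48) and (240,186) to (406,186). Blue is at u≈317 and upright, red is at u≈382, leaning slightly, and the narrow slot is at u≈253. I'll take a second view from one side for heights.

```bash
python3 -m handwheel '[{"linear":[0,0,0],"delta_rot":[0,0,0],"grip":1},{"linear":[0,0,0],"delta_rot":[0,0,0],"grip":1}]' | head -2
cat > look.py <<'E'
from h import *
import sys
tag=sys.argv[1]
o=r.get_obs();im=viewer.get_image("wrist");cv2.imwrite(f"pics/{tag}.png",im);C=cam("wrist",o);np.save(f"pics/{tag}.npy",np.array([C[0],C[1],np.tile(C[2],(3,1))]))
print(o["tool_pos"])
HUE["wood"]=(8,22,70,150)
for c in ("wood","blue","red"):
    m=mask(im,c,(180,0,560,215)); 
    m=cv2.morphologyEx(m,cv2.MORPH_OPEN if c!="wood" else cv2.MORPH_CLOSE,np.ones((3,3),np.uint8))
    k=big(m); R=cv2.minAreaRect(k); print(c,cv2.contourArea(k),np.array(R[0]),R[1:],cv2.boundingRect(k))
    if c!="wood":
        for v in np.linspace(k[:,0,1].min()+6,k[:,0,1].max()-4,5).astype(int):
            u=np.flatnonzero(m[v]); print("  row",v,u.min(),u.max())
E
python3 look.py w2
python3 -m handwheel '[{"linear":[0,0.75,0],"delta_rot":[0,0,0],"grip":1},{"linear":[0,0.75,0],"delta_rot":[0,0,0],"grip":1},{"linear":[0,0,0],"delta_rot":[0,0,0],"grip":1},{"linear":[0,0,0],"delta_rot":[0,0,0],"grip":1}]' | head -2
python3 look.py w3
python3 - <<'E'
import cv2,numpy as np
a,b=[cv2.resize(cv2.imread(f"pics/{n}.png")[30:205,200:460],None,fx=3,fy=3) [:, :780]for n in("w2","w3")]
cv2.imwrite("pics/c2.png",cv2.resize(np.vstack([a,b]),(594,600*1)) if 0 else np.vstack([a[:,:],b])[:1050][::1][:, :] if 0 else cv2.resize(np.vstack([a,b]),None,fx=.57,fy=.57))
E
```

```text
clock: 1.95
tool_pos: [0.5637, 0.2851, 0.2665]
[0.5637 0.2851 0.2665]
wood 63196.5 [369.4999 107.    ] ((378.99993896484375, 213.99996948242188), 0.0) (180, 0, 380, 215)
blue 861.5 [314.4028 125.0009] ((118.05975341796875, 8.28668212890625), 89.46949768066406) (310, 66, 10, 119)
  row 72 310 318
  row 99 311 318
  row 126 311 318
  row 153 311 318
  row 180 311 318
red 3058.0 [378.1374 125.0711] ((28.757080078125, 119.09989166259766), 2.935673475265503) (364, 66, 32, 120)
  row 72 371 394
  row 99 366 393
  row 126 365 392
  row 153 364 391
  row 181 370 389
clock: 2.5
tool_pos: [0.5736, 0.3433, 0.2666]
[0.5736 0.3433 0.2666]
wood 59497.5 [369.4999 107.    ] ((378.99993896484375, 213.99996948242188), 0.0) (180, 0, 380, 215)
blue 2017.5 [262.4163 123.7421] ((118.43724060058594, 19.5017147064209), 87.27368927001953) (250, 65, 24, 119)
  row 71 251 265
  row 98 252 270
  row 125 253 271
  row 152 255 272
  row 179 256 266
red 2087.5 [326.  124.5] ((119.0, 18.0), 90.0) (317, 65, 19, 120)
  row 71 317 335
  row 98 317 335
  row 125 317 527
  row 152 317 334
  row 180 317 333
```

View pics/c2.png

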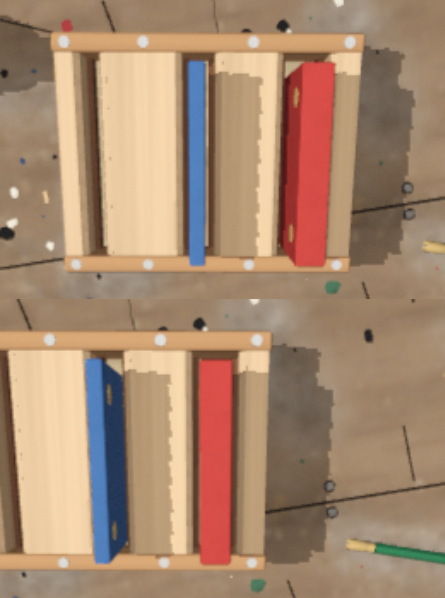

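Both crops agree. Blue and red look nearly upright, since from straight above no side face shows, and each rests against one end of its slot. Now I'll triangulate the edges and fit the rack outline.

```bash
cat > fit.py <<'E'
from h import *
def load(tag):
    a=np.load(f"pics/{tag}.npy"); return cv2.imread(f"pics/{tag}.png"),(a[0],a[1],a[2][0])
def edge(im,p,q,w=6,ch=None):
    """subpixel line near segment p-q: strongest gradient along the normal at 25 stations; returns refined endpoints"""
    g=cv2.GaussianBlur(cv2.cvtColor(im,cv2.COLOR_BGR2GRAY) if ch is None else im[...,ch],(3,3),0).astype(np.float32)
    p,q=np.array(p,float),np.array(q,float);d=(q-p)/np.linalg.norm(q-p);n=np.array([-d[1],d[0]]);P=[]
    s=np.arange(-w,w+.01,.25)
    for a in np.linspace(.06,.94,31):
        c=p+a*(q-p)+s[:,None]*n
        f=cv2.remap(g,c[:,0].astype(np.float32)[None],c[:,1].astype(np.float32)[None],cv2.INTER_LINEAR)[0]
        P.append(c[np.argmax(np.abs(np.gradient(f)))])
    P=np.array(P,np.float32);vx,vy,x0,y0=cv2.fitLine(P,cv2.DIST_HUBER,0,.01,.01).ravel()
    l=np.array([vx,vy]);o=np.array([x0,y0]);res=np.median(np.abs((P-o)@[-vy,vx]))
    return o+l*((p-o)@l),o+l*((q-o)@l),res
def inter(a,b):
    h=lambda e:np.cross([*e[0],1],[*e[1],1]); x=np.cross(h(a),h(b)); return x[:2]/x[2]
E
python3 - <<'E'
from fit import *
i2,C2=load("w2");i3,C3=load("w3")
L=edge(i2,(231,52),(238,186));Rr=edge(i2,(412,52),(404,186));T=edge(i2,(234,49.5),(410,49.5));B=edge(i2,(242,188.5),(402,188.5))
print("res",L[2],Rr[2],T[2],B[2])
cs=[inter(a,b) for a in(T,B) for b in(L,Rr)];W=np.array([plane(C2,c,.045) for c in cs]);print(np.array(cs));print(W)
n=lambda v:np.linalg.norm(v)
print("size y",n(W[0]-W[1]),n(W[2]-W[3]),"x",n(W[0]-W[2]),n(W[1]-W[3]))
yaw=[np.degrees(np.arctan2(d[1],d[0])) for d in(W[2]-W[0],W[3]-W[1],)]+[np.degrees(np.arctan2(-d[0],d[1])) for d in(W[1]-W[0],W[3]-W[2])];print("yaw",yaw)
R3=edge(i3,(358,52),(354,186));T3=edge(i3,(220,49.5),(355,49.5));B3=edge(i3,(220,188.5),(352,188.5));c3=[inter(T3,R3),inter(B3,R3)]
print("res3",R3[2],T3[2],B3[2],c3,"tri",tri(C2,cs[1],C3,c3[0]),tri(C2,cs[3],C3,c3[1]))
# boards: outer top edges, both views
def ends(m):
    k=big(m)[:,0,:];return k[:,1].min(),k[:,1].max()
for c,a2,a3 in (("blue",((310.5,68),(311,184)),((250.5,67),(256.5,183))),("red",((394.5,68),(389.5,184)),((335.5,67),(333.5,183)))):
    e2=edge(i2,*a2,w=3);e3=edge(i3,*a3,w=3);print(c,e2,e3)
    for v2,v3 in ((70,None),(182,None)):
        # match: same board end, rows shifted by view; use ends of masks
        f=(v2-66)/119; m3=65+f*119
        at=lambda e,v:e[0]+(e[1]-e[0])*(v-e[0][1])/(e[1][1]-e[0][1])
        print("  ",tri(C2,at(e2,66+f*119),C3,at(e3,m3)))
E
```

```text
res 0.17881282 0.176597 0.19928977 0.15039764
[[230.2945  48.725 ]
 [411.8695  49.501 ]
 [238.6437 187.5137]
 [402.8547 187.0028]]
[[0.4173 0.21   0.045 ]
 [0.4491 0.4033 0.045 ]
 [0.5688 0.1853 0.045 ]
 [0.5992 0.3789 0.045 ]]
size y 0.19597924573875267 0.19596231304412648 x 0.1534618646724038 0.1520677646039408
yaw [np.float64(-9.239475747199462), np.float64(-9.246823069769347), np.float64(-9.337744361986093), np.float64(-8.93014169333903)]
res3 0.22600321 4.7145372e-07 0.30058548 [array([357.2884,  48.25  ]), array([353.4498, 187.3237])] tri (array([0.4489, 0.4033, 0.0452]), np.float64(0.0004890237799014233)) (array([0.5997, 0.3787, 0.0456]), np.float64(0.0011430419328525242))
blue (array([309.3228,  68.0171]), array([311.0111, 183.9998]), np.float32(0.12400764)) (array([248.2411,  67.1119]), array([253.9905, 183.1244]), np.float32(0.18650779))
   (array([0.4576, 0.2911, 0.0893]), np.float64(0.00024537807978839056))
   (array([0.5657, 0.2748, 0.0948]), np.float64(0.00033293296705237284))
red (array([396.8021,  68.123 ]), array([390.6098, 184.0593]), np.float32(0.24348572)) (array([334.676,  66.999]), array([334.5308, 183.0013]), np.float32(0.08192503))
   (array([0.4715, 0.3732, 0.095 ]), np.float64(0.00019596977692732908))
   (array([0.58  , 0.357 , 0.0895]), np.float64(0.00032994309699280736))
```

The rack's height triangulates to 45 mm and its yaw is -9.2°. The slot centres are narrow (0.496, 0.219), middle (0.508, 0.2885) and wide (0.519, 0.358). Blue sits on the middle slot and red in the wide slot, each about 5 mm toward its far end. Next I'll grasp blue.

```bash
python3 -m handwheel '[{"linear":[0.65,-0.8,0],"delta_rot":[0,0,0],"grip":0.43},{"linear":[0.65,-0.8,0],"delta_rot":[0,0,0],"grip":0.43},{"linear":[0,0,0.9],"delta_rot":[0,0,0],"grip":0.43},{"linear":[0,0,0.9],"delta_rot":[0,0,0],"grip":0.43},{"linear":[0,0,0.9],"delta_rot":[0,0,0],"grip":0.43},{"linear":[0,0,0.9],"delta_rot":[0,0,0],"grip":0.43},{"linear":[0,0,0.9],"delta_rot":[0,0,0],"grip":0.43},{"linear":[0,0,0.9],"delta_rot":[0,0,0],"grip":0.43},{"linear":[0,0,0],"delta_rot":[0,0,0],"grip":0.43},{"linear":[0,0,0],"delta_rot":[0,0,0],"grip":0.43}]'
python3 -m handwheel '[{"linear":[0,0,0],"delta_rot":[0,0,0],"grip":0},{"linear":[0,0,0],"delta_rot":[0,0,0],"grip":0},{"linear":[0,0,0],"delta_rot":[0,0,0],"grip":0},{"linear":[0,0,0],"delta_rot":[0,0,0],"grip":0}]'
```

```text
clock: 3.8
tool_pos: [0.5134, 0.2882, 0.0522]
ee_rot: [[-0.987, 0.16, 0.001], [0.16, 0.987, 0.001], [-0.001, 0.001, -1.0]]
ft_force: [0.3, 0.0, 0.7]
gripper_width: 0.432
finger_force: 0.0
clock: 4.3
tool_pos: [0.5127, 0.2884, 0.0511]
ee_rot: [[-0.987, 0.159, 0.0], [0.159, 0.987, 0.0], [-0.0, 0.0, -1.0]]
ft_force: [-0.6, -0.0, 3.5]
gripper_width: 0.105
finger_force: 30.0
```

```bash
python3 -m handwheel '[{"linear":[0,0,-0.5],"delta_rot":[0,0,0],"grip":0},{"linear":[0,0,-0.6],"delta_rot":[0,0,0],"grip":0},{"linear":[0,0,-0.6],"delta_rot":[0,0,0],"grip":0},{"linear":[0.04,-0.585,0],"delta_rot":[0,0,0],"grip":0},{"linear":[0.04,-0.585,0],"delta_rot":[0,0,0],"grip":0},{"linear":[0.04,-0.585,0],"delta_rot":[0,0,0],"grip":0},{"linear":[0,0,0],"delta_rot":[0,0,0],"grip":0},{"linear":[0,0,0],"delta_rot":[0,0,0],"grip":0}]'
python3 - <<'E'
from h import *
o=r.get_obs();C=cam("wrist",o);w=viewer.get_image("wrist");S=cam("scene");s=viewer.get_image("scene")
a=cv2.resize(w[0:310,140:500],(720,620))[:590]
cv2.imwrite("pics/c3.png",np.hstack([cv2.resize(w[20:300,160:480],None,fx=1.25,fy=1.25),cv2.resize(s[140:280,200:400],(400,350))[:, :]]))
E
```

```text
clock: 5.3
tool_pos: [0.4967, 0.2197, 0.1187]
ee_rot: [[-0.987, 0.16, -0.0], [0.16, 0.987, 0.0], [0.0, 0.0, -1.0]]
ft_force: [0.1, 0.4, -2.0]
gripper_width: 0.104
finger_force: 30.0
```

View pics/c3.png

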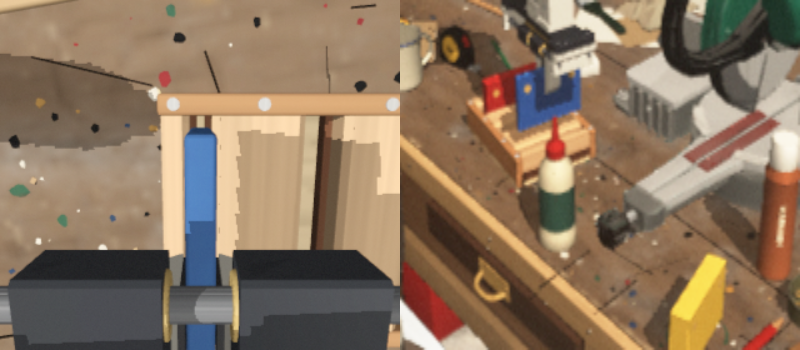

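Blue hangs straight over the narrow slot: in the wrist crop the board is at u≈200 and the slot shows behind its end at (200,122). The scene crop agrees. I'll lower it now.

```bash
python3 -m handwheel '[{"linear":[0,0,0.4],"delta_rot":[0,0,0],"grip":0},{"linear":[0,0,0.4],"delta_rot":[0,0,0],"grip":0},{"linear":[0,0,0.3],"delta_rot":[0,0,0],"grip":0},{"linear":[0,0,0.15],"delta_rot":[0,0,0],"grip":0},{"linear":[0,0,0],"delta_rot":[0,0,0],"grip":0}]'
python3 -m handwheel '[{"linear":[0,0,0.06],"delta_rot":[0,0,0],"grip":0},{"linear":[0,0,0.03],"delta_rot":[0,0,0],"grip":0},{"linear":[0,0,0],"delta_rot":[0,0,0],"grip":0}]'
```

```text
clock: 6.02
tool_pos: [0.4964, 0.2196, 0.0682]
ee_rot: [[-0.987, 0.159, -0.001], [0.159, 0.987, -0.001], [0.001, -0.001, -1.0]]
ft_force: [0.3, -0.1, -0.9]
gripper_width: 0.108
finger_force: 30.0
clock: 6.4
tool_pos: [0.4968, 0.2198, 0.0653]
ee_rot: [[-0.987, 0.159, 0.0], [0.159, 0.987, 0.0], [-0.0, 0.0, -1.0]]
ft_force: [-0.0, 0.7, -1.8]
gripper_width: 0.107
finger_force: 30.0
```

```bash
python3 -m handwheel '[{"linear":[0,0,0.03],"delta_rot":[0,0,0],"grip":0},{"linear":[0,0,0.03],"delta_rot":[0,0,0],"grip":0},{"linear":[0,0,0],"delta_rot":[0,0,0],"grip":0}]'

```

```text
clock: 6.78
tool_pos: [0.4969, 0.2199, 0.065]
ee_rot: [[-0.987, 0.159, 0.001], [0.159, 0.987, 0.001], [-0.001, 0.001, -1.0]]
ft_force: [-7.9, -2.9, 27.2]
gripper_width: 0.106
finger_force: 30.0
```

Contact came at TCP z = 0.065, so blue's underside is at 20 mm, on the shoulders. I'll release it and go to red.

```bash
python3 -m handwheel '[{"linear":[0,0,-0.05],"delta_rot":[0,0,0],"grip":0.43},{"linear":[0,0,0],"delta_rot":[0,0,0],"grip":0.43},{"linear":[0,0,0],"delta_rot":[0,0,0],"grip":0.43},{"linear":[0,0,-0.3],"delta_rot":[0,0,0],"grip":0.43},{"linear":[0,0,-0.6],"delta_rot":[0,0,0],"grip":0.5},{"linear":[0,0,-0.6],"delta_rot":[0,0,0],"grip":0.5},{"linear":[-0.03,0.8,-0.1],"delta_rot":[0,0,0],"grip":0.5},{"linear":[-0.04,0.9,0],"delta_rot":[0,0,0],"grip":0.5},{"linear":[-0.04,0.9,0],"delta_rot":[0,0,0],"grip":0.5},{"linear":[-0.03,0.86,0],"delta_rot":[0,0,0],"grip":0.5},{"linear":[0,0,0],"delta_rot":[0,0,0],"grip":0.5},{"linear":[0,0,0],"delta_rot":[0,0,0],"grip":0.5}]'
python3 - <<'E'
from h import *
w=viewer.get_image("wrist");t=viewer.get_image("scene");o=np.hstack([cv2.resize(w[20:300,120:480],(450,350)),cv2.resize(t[140:240,220:320],(350,350))]);cv2.imwrite("pics/c4.png",o)
E
```

```text
clock: 8.28
tool_pos: [0.5243, 0.3547, 0.129]
ee_rot: [[-0.987, 0.159, 0.0], [0.159, 0.987, -0.001], [-0.0, -0.001, -1.0]]
ft_force: [0.9, -0.5, -0.7]
gripper_width: 0.502
finger_force: 0.0
```

View pics/c4.png

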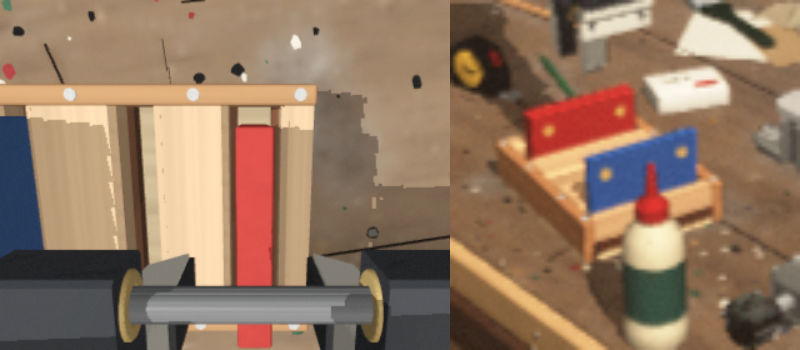

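Blue stands upright in the narrow slot, taller than red. Red, at u≈255 in the wrist crop, is centred between the fingers. I'll grasp red.

```bash
python3 -m handwheel '[{"linear":[0,0.02,0.65],"delta_rot":[0,0,0],"grip":0.5},{"linear":[0,0,0.7],"delta_rot":[0,0,0],"grip":0.5},{"linear":[0,0,0.6],"delta_rot":[0,0,0],"grip":0.5},{"linear":[0,0,0],"delta_rot":[0,0,0],"grip":0.5},{"linear":[0,0,0],"delta_rot":[0,0,0],"grip":0},{"linear":[0,0,0],"delta_rot":[0,0,0],"grip":0},{"linear":[0,0,0],"delta_rot":[0,0,0],"grip":0},{"linear":[0,0,0],"delta_rot":[0,0,0],"grip":0}]'
```

```text
clock: 9.38
tool_pos: [0.5248, 0.3565, 0.0515]
ee_rot: [[-0.987, 0.159, 0.001], [0.159, 0.987, 0.001], [-0.001, 0.001, -1.0]]
ft_force: [-1.0, -0.3, 5.4]
gripper_width: 0.204
finger_force: 30.0
```

```bash
python3 -m handwheel '[{"linear":[0,0,-0.5],"delta_rot":[0,0,0],"grip":0},{"linear":[0,0,-0.6],"delta_rot":[0,0,0],"grip":0},{"linear":[0,0,-0.6],"delta_rot":[0,0,0],"grip":0},{"linear":[0.05,-0.58,0],"delta_rot":[0,0,0],"grip":0},{"linear":[0.05,-0.58,0],"delta_rot":[0,0,0],"grip":0},{"linear":[0.05,-0.585,0],"delta_rot":[0,0,0],"grip":0},{"linear":[0,0,0],"delta_rot":[0,0,0],"grip":0},{"linear":[0,0,0],"delta_rot":[0,0,0],"grip":0}]'
python3 -m handwheel '[{"linear":[0,0,0.4],"delta_rot":[0,0,0],"grip":0},{"linear":[0,0,0.4],"delta_rot":[0,0,0],"grip":0},{"linear":[0,0,0.3],"delta_rot":[0,0,0],"grip":0},{"linear":[0,0,0.15],"delta_rot":[0,0,0],"grip":0},{"linear":[0,0,0.06],"delta_rot":[0,0,0],"grip":0},{"linear":[0,0,0],"delta_rot":[0,0,0],"grip":0}]'
```

```text
clock: 10.38
tool_pos: [0.5074, 0.289, 0.1188]
ee_rot: [[-0.987, 0.159, 0.0], [0.159, 0.987, 0.001], [-0.0, 0.001, -1.0]]
ft_force: [-1.0, 0.7, -2.7]
gripper_width: 0.203
finger_force: 30.0
clock: 11.12
tool_pos: [0.5075, 0.2884, 0.0665]
ee_rot: [[-0.987, 0.159, 0.0], [0.159, 0.987, 0.0], [-0.0, 0.0, -1.0]]
ft_force: [0.6, -0.6, -1.1]
gripper_width: 0.206
finger_force: 30.0
```

```bash
python3 -m handwheel '[{"linear":[0,0,0.03],"delta_rot":[0,0,0],"grip":0},{"linear":[0,0,0.02],"delta_rot":[0,0,0],"grip":0},{"linear":[0,0,0],"delta_rot":[0,0,0],"grip":0}]'
```

```text
clock: 11.5
tool_pos: [0.5078, 0.2886, 0.0655]
ee_rot: [[-0.987, 0.159, 0.001], [0.159, 0.987, 0.001], [-0.001, 0.001, -1.0]]
ft_force: [-2.1, -1.5, 7.6]
gripper_width: 0.207
finger_force: 30.0
```

Contact at 0.0655, so red's underside is at 20 mm as well. I'll release and lift.

```bash
python3 -m handwheel '[{"linear":[0,0,-0.03],"delta_rot":[0,0,0],"grip":0.5},{"linear":[0,0,0],"delta_rot":[0,0,0],"grip":0.5},{"linear":[0,0,0],"delta_rot":[0,0,0],"grip":0.5},{"linear":[0,0,-0.4],"delta_rot":[0,0,0],"grip":0.5},{"linear":[0,0,-0.7],"delta_rot":[0,0,0],"grip":0.5},{"linear":[0,0,-0.9],"delta_rot":[0,0,0],"grip":0.5},{"linear":[0,0,-0.9],"delta_rot":[0,0,0],"grip":0.5},{"linear":[0,0,-0.9],"delta_rot":[0,0,0],"grip":0.5},{"linear":[0,0,-0.9],"delta_rot":[0,0,0],"grip":0.7},{"linear":[0,0,0],"delta_rot":[0,0,0],"grip":0.7}]'
python3 - <<'E'
from h import *
o=r.get_obs();print(o["joint_pos"]);k=viewer.get_image("scene");cv2.imwrite("pics/s5.png",k);w=viewer.get_image("wrist");cv2.imwrite("pics/w5.png",w)
for c,b in (("red",(240,150,300,200)),("blue",(240,150,300,210))):print(c,cv2.boundingRect(big(mask(k,c,b))))
C=cam("wrist",o);
for c in("red","blue"):print(c,cv2.minAreaRect(big(mask(w,c,(180,0,460,215)))))
S=cam("scene")
for c,b in(("red",(.5076,.2885)),("blue",(.4964,.2194))):
  print(c,[proj(S,[b[0]+.0592*s,b[1]-.0096*s,.1]) for s in(-1,1)])
E
```

```text
clock: 12.75
tool_pos: [0.5088, 0.2891, 0.2577]
ee_rot: [[-0.987, 0.159, 0.005], [0.159, 0.987, 0.004], [-0.005, 0.005, -1.0]]
ft_force: [1.0, 0.4, -0.7]
gripper_width: 0.665
finger_force: 0.0
[-38.9175  19.5301   5.547   93.997   -2.0338  66.1985  47.9505]
red (249, 168, 32, 25)
blue (259, 177, 31, 23)
red ((319.5, 165.5), (97.0, 19.0), 90.0)
blue ((253.55197143554688, 166.24783325195312), (96.37471008300781, 20.482227325439453), 87.61405944824219)
red [array([249.064 , 176.5175]), array([279.4283, 168.1793])]
blue [array([258.6071, 184.7723]), array([289.5954, 175.832 ])]
```

Both boards project where they should when standing on the shoulders. I'll travel to yellow, passing in front of the saw.

```bash
python3 -m handwheel '[{"linear":[0.45,-0.87,0],"delta_rot":[0,0,0],"grip":0.7},{"linear":[0.45,-0.87,0],"delta_rot":[0,0,0],"grip":0.7},{"linear":[0.45,-0.87,0],"delta_rot":[0,0,0],"grip":0.7},{"linear":[0.45,-0.87,0],"delta_rot":[0,0,0],"grip":0.7},{"linear":[0.45,-0.87,0],"delta_rot":[0,0,0],"grip":0.7},{"linear":[0.45,-0.87,0],"delta_rot":[0,0,0],"grip":0.7},{"linear":[-0.15,-0.92,0],"delta_rot":[0,0,0],"grip":0.7},{"linear":[-0.15,-0.92,0],"delta_rot":[0,0,0],"grip":0.7},{"linear":[0,0,0],"delta_rot":[0,0,0],"grip":0.7}]'
```

```text
clock: 13.98
tool_pos: [0.3667, 0.0225, 0.2529]
ee_rot: [[-0.987, 0.163, -0.001], [0.163, 0.987, -0.001], [0.001, -0.001, -1.0]]
ft_force: [0.8, 0.5, 0.4]
gripper_width: 0.699
finger_force: 0.0
```

```bash
python3 -m handwheel '[{"linear":[-0.15,-0.92,0],"delta_rot":[0,0,0],"grip":0.7},{"linear":[-0.15,-0.92,0],"delta_rot":[0,0,0],"grip":0.7},{"linear":[-0.15,-0.92,0],"delta_rot":[0,0,0],"grip":0.7},{"linear":[-0.15,-0.92,0],"delta_rot":[0,0,0],"grip":0.7},{"linear":[-0.15,-0.92,0],"delta_rot":[0,0,0],"grip":0.7},{"linear":[-0.15,-0.92,0],"delta_rot":[0,0,0],"grip":0.7},{"linear":[-0.75,-0.13,0],"delta_rot":[0,0,-0.65],"grip":0.7},{"linear":[-0.75,-0.13,0],"delta_rot":[0,0,-0.65],"grip":0.7},{"linear":[0,0,0],"delta_rot":[0,0,-0.65],"grip":0.7},{"linear":[0,0,0],"delta_rot":[0,0,-0.65],"grip":0.7},{"linear":[0,0,0],"delta_rot":[0,0,-0.65],"grip":0.7},{"linear":[0,0,0],"delta_rot":[0,0,0],"grip":0.7}]'
python3 -m handwheel '[{"linear":[0,0,0],"delta_rot":[0,0,0],"grip":0.7}]' >/dev/null
python3 look.py w6; python3 - <<'E'
from h import *
print(r.get_obs()["joint_pos"])
E
```

```text
clock: 15.48
tool_pos: [0.4265, -0.2149, 0.2529]
ee_rot: [[-0.947, -0.322, -0.001], [-0.322, 0.947, 0.001], [0.001, 0.001, -1.0]]
ft_force: [0.2, -0.6, -0.4]
gripper_width: 0.702
finger_force: 0.0
[ 0.4265 -0.2153  0.2532]
wood 11812.0 [352.8121 160.3127] ((411.05609130859375, 125.19066619873047), 19.620208740234375) (180, 33, 380, 182)
[ -5.2458   9.7108  30.1695 109.4878  -5.5005  62.235  135.8271]Traceback (most recent call last):
  File "look.py", line 10, in <module>
    k=big(m); R=cv2.minAreaRect(k); print(c,cv2.contourArea(k),np.array(R[0]),R[1:],cv2.boundingRect(k))
  File "h.py", line 26, in big
    cs,_=cv2.findContours(m,cv2.RETR_EXTERNAL,cv2.CHAIN_APPROX_NONE); return max(cs,key=cv2.contourArea)
                                                                             ~~~^^^^^^^^^^^^^^^^^^^^^^^^
ValueError: max() iterable argument is empty
```

View pics/w6.png

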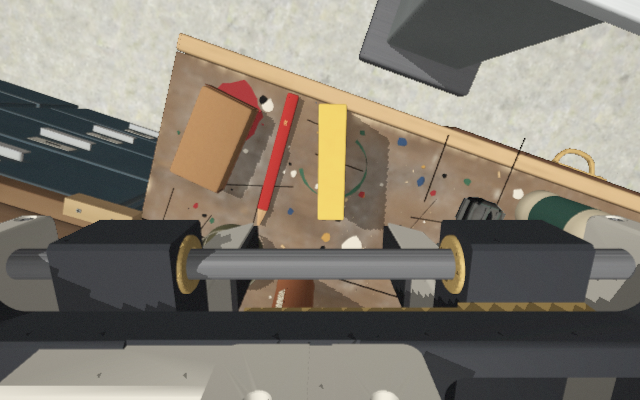

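The wrist view shows yellow's top face from (319,104) to (346,104) and (317,219) to (343,219). The pencil runs from (292,95) to (260,222), clear to its left, and the board is nearly aligned with the tool.

```bash
python3 - <<'E'
from fit import *
im,C=load("w6");HUE["yellow"]=(20,34,110,150)
k=big(mask(im,"yellow",(290,80,380,222)));R=cv2.minAreaRect(k);print(R,cv2.boundingRect(k))
t=cv2.imread("pics/top0.png");Rt=cv2.minAreaRect(big(mask(t,"yellow",(400,210,445,265))))
print("tri",tri(C,R[0],cam("top"),Rt[0]))
L=edge(im,(319,106),(317,217),w=4);Q=edge(im,(346.5,106),(343.5,217),w=4);T=edge(im,(321,104),(344,104),w=4);B=edge(im,(319,219.5),(342,219.5),w=4)
W=np.array([plane(C,inter(a,b),.08) for a in(T,B) for b in(L,Q)]);print(W,"c",W.mean(0),np.linalg.norm(W[0]-W[2]),np.linalg.norm(W[0]-W[1]))
d=W[2]+W[3]-W[0]-W[1];yaw=np.arctan2(d[1],d[0]);o=r.get_obs();E=np.array(o["ee_rot"]);ty=np.arctan2(-E[1,0],-E[0,0]);print("yaw",np.degrees(yaw),"tool",np.degrees(ty))
print("rot units",-(yaw-ty)/.15,"tool shift units",E.T@(W.mean(0)-o["tool_pos"])/.04)
H=[plane(C,p,.009) for p in((299,97),(296,110),(270,215))];print("pencil right edge",H)
n=np.array([-np.sin(yaw),np.cos(yaw)]);print([(p[:2]-W.mean(0)[:2])@n for p in H])
E
```

```text
((331.4764404296875, 161.09524536132812), (28.211702346801758, 116.10502624511719), 0.6437457203865051) (317, 103, 30, 117)
tri (array([ 0.407 , -0.2096,  0.0681]), np.float64(0.0011963720548175028))
[[ 0.3561 -0.241   0.08  ]
 [ 0.3492 -0.2149  0.08  ]
 [ 0.4699 -0.2045  0.08  ]
 [ 0.4611 -0.1784  0.08  ]] c [ 0.4091 -0.2097  0.08  ] 0.11947768632208543 0.026981278612613378
yaw 17.9459538014522 tool 18.690377011318034
rot units 0.08661757360282334 tool shift units [0.3648 0.2741 4.3321]
pencil right edge [array([ 0.3552, -0.2664,  0.009 ]), array([ 0.3705, -0.2652,  0.009 ]), array([ 0.5064, -0.2574,  0.009 ])]
[np.float64(-0.037312882328353524), np.float64(-0.04095037755340717), np.float64(-0.07532746910646998)]
```

The size check gives 119.5 × 27 mm at z = 0.08, which fits. The top-camera height of 0.068 is coarse, but the size confirms 0.08. I'll grasp at TCP z = 0.045, well above the 9 mm pencil.

```bash
python3 -m handwheel '[{"linear":[0.36,0.27,0.5],"delta_rot":[0,0,0.087],"grip":0.6},{"linear":[0,0,0.9],"delta_rot":[0,0,0],"grip":0.6},{"linear":[0,0,0.9],"delta_rot":[0,0,0],"grip":0.6},{"linear":[0,0,0.9],"delta_rot":[0,0,0],"grip":0.6},{"linear":[0,0,0.9],"delta_rot":[0,0,0],"grip":0.6},{"linear":[0,0,0.7],"delta_rot":[0,0,0],"grip":0.6},{"linear":[0,0,0.4],"delta_rot":[0,0,0],"grip":0.6},{"linear":[0,0,0],"delta_rot":[0,0,0],"grip":0.6},{"linear":[0,0,0],"delta_rot":[0,0,0],"grip":0},{"linear":[0,0,0],"delta_rot":[0,0,0],"grip":0},{"linear":[0,0,0],"delta_rot":[0,0,0],"grip":0},{"linear":[0,0,0],"delta_rot":[0,0,0],"grip":0}]'
```

```text
clock: 17.15
tool_pos: [0.4097, -0.2103, 0.046]
ee_rot: [[-0.951, -0.31, 0.001], [-0.31, 0.951, 0.0], [-0.001, -0.0, -1.0]]
ft_force: [-0.7, 1.4, 6.7]
gripper_width: 0.306
finger_force: 30.0
```

```bash
python3 -m handwheel '[{"linear":[0,0,-0.5],"delta_rot":[0,0,0],"grip":0},{"linear":[0,0,-0.8],"delta_rot":[0,0,0],"grip":0},{"linear":[0,0,-0.9],"delta_rot":[0,0,0],"grip":0},{"linear":[0,0,-0.9],"delta_rot":[0,0,0],"grip":0},{"linear":[0,0,-0.9],"delta_rot":[0,0,0],"grip":0},{"linear":[0,0,-0.9],"delta_rot":[0,0,0],"grip":0},{"linear":[0.42,0.53,-0.4],"delta_rot":[0,0,0],"grip":0},{"linear":[0.42,0.53,0],"delta_rot":[0,0,0.6],"grip":0},{"linear":[0,0,0],"delta_rot":[0,0,0.8],"grip":0},{"linear":[0,0,0],"delta_rot":[0,0,0.8],"grip":0},{"linear":[0,0,0],"delta_rot":[0,0,0.8],"grip":0},{"linear":[0,0,0],"delta_rot":[0,0,0.17],"grip":0}]'
```

```text
clock: 18.65
tool_pos: [0.3639, -0.1803, 0.2574]
ee_rot: [[-0.987, 0.161, -0.0], [0.161, 0.987, 0.0], [0.0, 0.0, -1.0]]
ft_force: [0.8, -0.6, -1.6]
gripper_width: 0.302
finger_force: 30.0
```

```bash
python3 -m handwheel '[{"linear":[0.14,0.86,0],"delta_rot":[0,0,0],"grip":0},{"linear":[0.14,0.86,0],"delta_rot":[0,0,0],"grip":0},{"linear":[0.14,0.86,0],"delta_rot":[0,0,0],"grip":0},{"linear":[0.14,0.86,0],"delta_rot":[0,0,0],"grip":0},{"linear":[0.14,0.86,0],"delta_rot":[0,0,0],"grip":0},{"linear":[0.14,0.86,0],"delta_rot":[0,0,0],"grip":0},{"linear":[0.14,0.86,0],"delta_rot":[0,0,0],"grip":0},{"linear":[0.14,0.86,0],"delta_rot":[0,0,0],"grip":0},{"linear":[-0.35,0.87,0],"delta_rot":[0,0,0],"grip":0},{"linear":[-0.35,0.87,0],"delta_rot":[0,0,0],"grip":0},{"linear":[-0.35,0.87,0],"delta_rot":[0,0,0],"grip":0},{"linear":[-0.35,0.87,0],"delta_rot":[0,0,0],"grip":0}]'
python3 -m handwheel '[{"linear":[-0.35,0.87,0],"delta_rot":[0,0,0],"grip":0},{"linear":[-0.35,0.87,0],"delta_rot":[0,0,0],"grip":0},{"linear":[-0.35,0.87,0],"delta_rot":[0,0,0],"grip":0},{"linear":[-0.35,0.87,0],"delta_rot":[0,0,0],"grip":0},{"linear":[0,0,0],"delta_rot":[0,0,0],"grip":0},{"linear":[0,0,0],"delta_rot":[0,0,0],"grip":0}]'
```

```text
clock: 20.15
tool_pos: [0.4422, 0.2278, 0.2573]
ee_rot: [[-0.987, 0.158, -0.0], [0.158, 0.987, -0.0], [0.0, -0.0, -1.0]]
ft_force: [0.0, -1.5, -0.9]
gripper_width: 0.303
finger_force: 30.0
clock: 20.9
tool_pos: [0.519, 0.3546, 0.2569]
ee_rot: [[-0.987, 0.159, -0.001], [0.159, 0.987, -0.001], [0.001, -0.001, -1.0]]
ft_force: [0.4, 0.4, -1.5]
gripper_width: 0.302
finger_force: 30.0
```

```bash
python3 -m handwheel '[{"linear":[0.01,0.075,0.6],"delta_rot":[0,0,0],"grip":0},{"linear":[0,0,0.9],"delta_rot":[0,0,0],"grip":0},{"linear":[0,0,0.9],"delta_rot":[0,0,0],"grip":0},{"linear":[0,0,0.8],"delta_rot":[0,0,0],"grip":0},{"linear":[0,0,0.4],"delta_rot":[0,0,0],"grip":0},{"linear":[0,0,0],"delta_rot":[0,0,0],"grip":0},{"linear":[0,0,0],"delta_rot":[0,0,0],"grip":0}]'
```

```text
clock: 21.78
tool_pos: [0.5202, 0.3586, 0.115]
ee_rot: [[-0.987, 0.16, 0.002], [0.16, 0.987, 0.001], [-0.002, 0.002, -1.0]]
ft_force: [-0.1, -0.1, -1.5]
gripper_width: 0.305
finger_force: 30.0
```

```bash
python3 -m handwheel '[{"linear":[0.02,-0.02,0.3],"delta_rot":[0,0,0],"grip":0},{"linear":[0,0,0.3],"delta_rot":[0,0,0],"grip":0},{"linear":[0,0,0.3],"delta_rot":[0,0,0],"grip":0},{"linear":[0,0,0.22],"delta_rot":[0,0,0],"grip":0},{"linear":[0,0,0],"delta_rot":[0,0,0],"grip":0},{"linear":[0,0,0],"delta_rot":[0,0,0],"grip":0}]'
python3 -m handwheel '[{"linear":[0,0,0.03],"delta_rot":[0,0,0],"grip":0},{"linear":[0,0,0],"delta_rot":[0,0,0],"grip":0}]'
```

```text
clock: 22.52
tool_pos: [0.5186, 0.3578, 0.0689]
ee_rot: [[-0.987, 0.16, 0.0], [0.16, 0.987, 0.0], [-0.0, 0.0, -1.0]]
ft_force: [1.0, 0.4, -2.1]
gripper_width: 0.305
finger_force: 30.0
clock: 22.78
tool_pos: [0.5185, 0.3578, 0.0678]
ee_rot: [[-0.987, 0.16, 0.0], [0.16, 0.987, 0.0], [-0.0, 0.0, -1.0]]
ft_force: [0.0, -0.5, -2.3]
gripper_width: 0.304
finger_force: 30.0
```

```bash
python3 -m handwheel '[{"linear":[0,0,0.03],"delta_rot":[0,0,0],"grip":0},{"linear":[0,0,0.02],"delta_rot":[0,0,0],"grip":0},{"linear":[0,0,0],"delta_rot":[0,0,0],"grip":0}]'
```

```text
clock: 23.15
tool_pos: [0.5185, 0.3578, 0.0661]
ee_rot: [[-0.987, 0.16, 0.0], [0.16, 0.987, 0.0], [-0.0, 0.0, -1.0]]
ft_force: [-2.3, -0.6, 3.9]
gripper_width: 0.306
finger_force: 30.0
```

Contact at 0.066, as expected. I'll release, lift clear and back off for a final look.

```bash
python3 -m handwheel '[{"linear":[0,0,0],"delta_rot":[0,0,0],"grip":0.55},{"linear":[0,0,0],"delta_rot":[0,0,0],"grip":0.55},{"linear":[0,0,0],"delta_rot":[0,0,0],"grip":0.55},{"linear":[0,0,-0.4],"delta_rot":[0,0,0],"grip":0.55},{"linear":[0,0,-0.8],"delta_rot":[0,0,0],"grip":0.55},{"linear":[0,0,-0.9],"delta_rot":[0,0,0],"grip":0.55},{"linear":[0,0,-0.9],"delta_rot":[0,0,0],"grip":0.55},{"linear":[0,0,-0.9],"delta_rot":[0,0,0],"grip":0.55},{"linear":[-0.8,-0.8,-0.9],"delta_rot":[0,0,0],"grip":0.55},{"linear":[-0.8,-0.6,0],"delta_rot":[0,0,0],"grip":0.55},{"linear":[0,0,0],"delta_rot":[0,0,0],"grip":0.55},{"linear":[0,0,0],"delta_rot":[0,0,0],"grip":0.55}]'
python3 - <<'E'
from h import *
HUE["yellow"]=(20,34,110,120)
w=viewer.get_image("wrist");s=viewer.get_image("scene")
for c in("blue","red","yellow"):print(c,cv2.minAreaRect(big(mask(w,c,(180,0,460,215)))),cv2.boundingRect(big(mask(s,c,(225,140,310,220)))))
S=cam("scene")
for c,b in(("yellow",(.5186,.3578)),("red",(.5076,.2885)),("blue",(.4964,.2194))):
  print(c,[proj(S,[b[0]+.0592*q,b[1]-.0096*q,.1]) for q in(-1,1)])
cv2.imwrite("pics/c9.png",np.hstack([cv2.resize(w[20:220,160:480],(480,300)),cv2.resize(s[140:240,220:320],(300,300))]))
E
```

```text
clock: 24.65
tool_pos: [0.5721, 0.2926, 0.2581]
ee_rot: [[-0.987, 0.16, -0.0], [0.16, 0.987, 0.001], [0.0, 0.001, -1.0]]
ft_force: [-0.7, 0.6, 0.7]
gripper_width: 0.55
finger_force: 0.0
blue ((238.51145935058594, 111.97746276855469), (129.6605682373047, 23.733945846557617), 86.02061462402344) (259, 177, 31, 23)
red ((305.76715087890625, 111.47439575195312), (129.357421875, 21.005815505981445), 88.8426742553711) (249, 168, 32, 24)
yellow ((374.8439636230469, 111.77828979492188), (38.575340270996094, 131.327392578125), 2.726310968399048) (239, 161, 33, 24)
yellow [array([240.0549, 168.7914]), array([269.814 , 160.9983])]
red [array([249.064 , 176.5175]), array([279.4283, 168.1793])]
blue [array([258.6071, 184.7723]), array([289.5954, 175.832 ])]
```

View pics/c9.png

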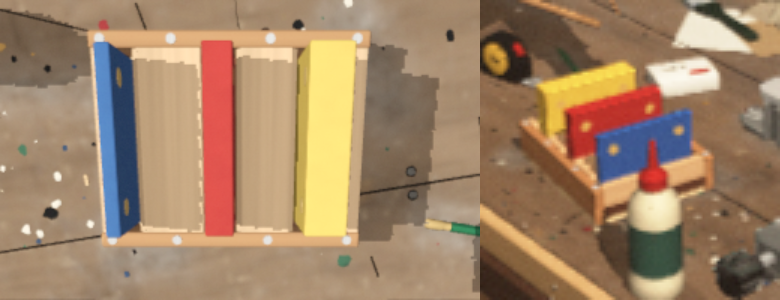

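The final view shows all three boards upright and level in their own slots, with their tops at equal height and the scene projections at 100 mm matching. The glue bottle is undisturbed.

```bash
python3 -c "
from rig import r
print(r.finish_job())"
```

```text
the job is handed in; nothing more can be done
None
```

The job is handed in at about 25 s of the 70 s: blue, red and yellow each stand on edge on the shoulders of their own slots, released, and I saw nothing else move.

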